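# Crank the bead tub's cap open over the pouring lip

### The arm

A 6-joint arm with a two-finger parallel gripper is mounted at the origin on a cart in front of the work surface, level with it; the furniture and walls round the work are solid. World frame = base frame: x ahead of the robot, y to its left, z up, the work surface at z = 0. Lengths are in m, angles in rad, forces in N, time in s.
With the tool pointing down it reaches from about 0.25 to 0.725 m from the base axis. Payload 4 kg.
Tool frame: the origin (TCP) lies midway between the tips of the shut fingers; the grasp point (between the pads) lies 19 mm behind it; z points along the fingers, y is the line along which they close (so a half turn about z gives the same grasp; the last joint's range is limited). The gripper opens to 85 mm and grips with 20 to 120 N. Pads are 22 mm wide; open, the fingers measure 114 mm over their backs; the gripper's body (76 mm by 85 mm) begins 54 mm behind the grasp point. The pads swing forward as they close: fully open they stand 13 mm farther back than shut.
Start: joints at [1.237, 0.241, 0.005, 1.335, 0, 1.571], TCP at [0.164, 0.472, 0.231] pointing down, gripper open.
Joint ranges: [-2.72, 2.72], [-1.05, 1.87], [-1.09, 1.28], [-1.99, 2.15], [-1.42, 1.44], [-3.14, 3.14]. Speed limits (rad/s): [2.79, 2.79, 3.14, 3.14, 3.14, 3.14].

### API

Orientations are given as a unit quaternion [x, y, z, w].
In Python, from workcell import get_obs, camera, job_done, silhouettes gives the robot as it stands. The module is installed in compiled form; this text tells all that it offers.
- The arm moves only by the tool drive_tool, never from a script. Its argument "increments" is a list of rows, each a list of 3 entries, a list of its own where there are three numbers: the shift along the world's x, y, z in mm, then the turn, a rotation vector about the world's x, y, z in degrees, then the opening, from 0 (shut) to 1 (fully open). A call has 1 to 8 rows; each row shifts and turns the commanded pose from where the row before left it; what a row does not reach is not made up. A row lasts 1/12 s, in which the tool goes at most 41.7 mm and 7.16 degrees, less where a joint would pass 70% of its speed; a pose out of reach is approached as far as the arm can. A call is refused whole if a number of a shift passes 41.7 or a number of a turn 7.16, either way. A call with a gripper value outside its range is refused whole. The fingers move at their own pace and stop on an object; the grip force is fixed at half the most. Time passes only in rows, so rows that do not move let the fingers close. It gives the time, the measured TCP pose, the force, the opening and the grip force at its end, in the units of the state.
- get_obs(): the state, without advancing time (a new reading comes with each control period).
- camera(name): name is "side" or "top" or "wrist"; returns a dict with "image" (420x560x3 uint8, red, green, blue), "K" (3x3 intrinsics, pixels), "k1" (the pictures are not rectified: a ray, as slopes to the right and down, at radius r is drawn at 1 + k1 r^2 times it, then the intrinsics apply), "view" (4x4, takes a point from world to camera coordinates). Camera axes: x right, y down, z forward; pixel columns grow to the right and rows downward; lengths in m; the calibration is good to about 2 mm. A picture is of the moment at which its call begins. There is no depth.
- job_done(): hands the job in; it is judged then, once.
Trained networks look in a picture, given as the dict that the camera call returned (one of the last four; its "shot" number tells which), for a name from the list of things; names that differ only in an ending like _2 or _b are one class to them, and where a whole thing is asked for, a point or a joint stands for the part that bears it (a point fixed in the world has none). Each returns a list of dicts, best first, with "conf" (0 to 1); they miss things now and then, are a little off and sometimes report something else, mostly with a low value. They report only what shows in the picture. A call takes as long as a camera call.
- silhouettes(query, picture): "region" (420x560 bool, what is visible of it) and "bbox" ([left, top, right, bottom] in pixels, round what is visible of it).
The state is a dict: "clock": time; "joint_pos": joint angles; "joint_vel": joint speeds; "tau": joint torques, N m; "eef_pos": TCP position; "tool_rot": TCP orientation; "ft_force": force on the tool from outside, world axes, zero at the start; "ft_torque": the same for the moment, N m; "grip_width": finger opening in m; "grasp_force": force on a finger pad.
Only numpy, scipy, OpenCV 4.12 (cv2) and the standard library are available. Lean on these libraries where they do the work, as an engineer would, in place of code of your own. Each camera call takes 0.05 s, during which the arm holds its last target. There are 200 camera calls.

### The job

Fit the loose crank fully down onto the square shaft in the middle of the round bead tub and use it to turn the cap until its wedge-shaped opening lies wholly over the compartment behind the pouring lip. Then lift the crank off and set it down, without dropping it, flat on the table, grip up, clear of the tub. Turn the cap with the crank only, not with the fingers on the cap itself, and leave the other things on the table where they are.

Things in the scene. Friction and masses are not known exactly. Their poses are not given: they have to be found in the camera images.
- tub: Round wooden bead tub, 190 mm diameter (198 at the foot), fixed, rim 69 mm high, six equal compartments of 60 degrees. One open pouring lip, 40 mm wide, sticks out 33 mm from the rim on the tub's +x side, cheeks up to 76 mm high. Origin at the centre of its underside, z up; +x points from the axis out through the lip. Any yaw.
- cap: Flat white plastic cap, radius 93 mm, top face 77 mm above the table; turns without end either way about the tub's axis and stays where left (friction 0.15 N m, about 2 N at the crank's grip). One wedge opening, 32 degrees wide, from radius 34 mm to the edge, centred on the cap's +x. Carries the square shaft (see shaft_seat). Origin on the axis, 70 mm above the table; z up.
- opening (a point): Point in the middle of the cap's opening, 65 mm from the axis, 77 mm above the table; turns with the cap.
- lip_compartment (a point): Point on the tub's lip side, over the middle of the compartment behind the lip, 65 mm from the axis, 77 mm above the table. The opening lies right when opening is here.
- shaft_seat (a point): On the axis at the top of the cap's dark collar (radius 24 mm), 86 mm above the table; axes as the cap's. From here a steel square shaft, 20 x 20 mm, rises 34 mm (top 120 mm above the table), the last 9 mm tapered to 11 x 11 mm; its flats are parallel to the cap's x and y. The crank's origin is here when it is fully seated.
- crank: Loose dark steel crank, 0.3 kg, 110 mm long, lying flat, socket down, grip up. Square hub 40 x 40 mm, 52 high; square socket 22.4 mm wide, 38 deep, open below, fits the shaft in any of four yaws. Flat arm 24 mm wide, 12 thick, along +x from the hub, undersides level. Origin: centre of the hub's underside (socket mouth); z up; hub faces parallel to x and y. Seated, the hub's top is at 138 mm.
- crank_grip (a point): Middle of the crank's upright round wooden grip, 25 mm diameter, standing on the arm 75 mm from the hub's axis, from 12 to 52 mm above the crank's underside; this point is 35 mm above it. The grip does not spin.
- cotton_ball: Ball of white crochet cotton, 85 mm wide, 79 mm high, bystander. Origin under its centre.
- thread_cone: Cone of gold thread, 62 mm wide, 150 mm high, bystander. Origin under its centre.
- mint_scissors: Mint scissors lying flat, 141 mm long, bystander. Origin under the middle.
- tape_roll: Small yellow tape roll lying flat, 41 mm wide, 15 mm high, bystander. Origin under its centre.

How it is judged:
On the way, in this order (a step that is already met when the one before it is completed fails the run):
1. the crank is fully down on the square shaft (z of crank in the frame of shaft_seat below 0.004 m and horizontal distance between crank and shaft_seat below 0.004 m and angle between crank's own z axis and vertical below 0.1 rad), for 0.2 s.
2. the cap's opening lies over the lip's compartment, the crank still on the shaft (z of crank in the frame of shaft_seat below 0.01 m and horizontal distance between crank and shaft_seat below 0.008 m and horizontal distance between opening and lip_compartment below 0.013 m), for 0.2 s.
At the end, for the whole second after the job is handed in: The opening's middle is within 13 mm of the middle of the lip's compartment (the whole opening is over it) and still; the crank lies flat on the table, at rest (underside within 6 mm of the table, tilt under 0.08 rad), its hub's axis more than 125 mm from the tub's axis, not touching the tub (horizontal distance between opening and lip_compartment below 0.013 m and angular speed of cap below 0.1 rad/s and height (world z) of crank below 0.006 m and angle between crank's own z axis and vertical below 0.08 rad and horizontal distance between crank and tub above 0.125 m and contact force between crank and tub below 0.2 N and linear speed of crank below 0.02 m/s).
It fails at once if the fingers or arm push the cap itself (more than 3 N) (contact force between any of the fingers, the arm and cap above 3 N).
It fails at once if the crank is dropped or thrown (over 0.6 m/s with no finger on it) (contact force between the fingers and crank below 0.05 N and linear speed of crank above 0.6 m/s).
It fails at once if a bystander is moved by more than 30 mm (distance of any of cotton_ball, thread_cone, mint_scissors, tape_roll from where it was at the start of the episode above 0.03 m).
It also fails if it takes over 72 s, if anything falls off the work surface, if the arm or the gripper's body presses on something with over 40 N, if the wrist force passes 120 N, or if a joint passes its speed limit or range.

## Working session

There is one attempt and no reset: what is moved stays moved. The work goes in short steps, Python scripts to look and compute and a tool call to move; the robot and the scene stay as the last step left them, time stands still between calls to the robot, and variables do not carry over. Pictures are saved under pics/ and viewed, at most 10 in all, crops included, and the job is handed in when it is done.

Besides the shell and the picture viewer there is one more tool, called after "Emit:" in YAML: its name, and indented under it one key for each argument. drive_tool: Moves the arm, as the interface text tells. Its arguments: {"type":"object","properties":{"increments":{"type":"array"}},"required":["increments"]}

```bash
mkdir -p pics; cat > h.py <<'E'
import numpy as np, cv2
from workcell import *
def ray(c,u,v):
    K=c["K"];d=np.array([(u-K[0,2])/K[0,0],(v-K[1,2])/K[1,1]]);s=d.copy()
    for _ in range(20): s=d/(1+c["k1"]*(s@s))
    R=c["view"][:3,:3];t=c["view"][:3,3]
    return -R.T@t, R.T@np.array([s[0],s[1],1])
def at_z(c,u,v,z):
    o,d=ray(c,u,v);return o+d*(z-o[2])/d[2]
def proj(c,P):
    P=np.atleast_2d(P);q=P@c["view"][:3,:3].T+c["view"][:3,3];s=q[:,:2]/q[:,2:]
    s=s*(1+c["k1"]*(s**2).sum(1,keepdims=True));K=c["K"]
    return np.c_[s[:,0]*K[0,0]+K[0,2],s[:,1]*K[1,1]+K[1,2]]
def save(c,n,im=None):
    cv2.imwrite("pics/"+n+".png",cv2.cvtColor(c["image"] if im is None else im,cv2.COLOR_RGB2BGR))
E
python3 - <<'E'
from h import *
for n in("top","side"):
    c=camera(n);save(c,n+"0")
    o,d=ray(c,280,210);print(n,o.round(3),d.round(3),c["k1"],c["K"][0,0])
    for q in("tub","cap","crank","crank_grip","cotton_ball","thread_cone","mint_scissors","tape_roll"):
        for r in silhouettes(q,c)[:1]:
            m=r["region"];ys,xs=np.nonzero(m);print(q,round(r["conf"],2),r["bbox"],m.sum(),at_z(c,xs.mean(),ys.mean(),0.03).round(3))
E
```

```text
top [ 0.428 -0.109  1.328] [ 0.093  0.007 -0.996] -0.12226124085503795 511.5452464840597
tub 0.97 [193.6, 160.5, 270.9, 246.2] 4922 [0.566 0.032 0.03 ]
cap 0.72 [191.7, 162.1, 265.5, 237.9] 4024 [0.57  0.029 0.03 ]
crank 0.87 [354.0, 215.4, 394.9, 250.4] 567 [ 0.501 -0.337  0.03 ]
crank_grip 0.97 [351.9, 213.2, 391.5, 250.4] 518 [ 0.503 -0.339  0.03 ]
cotton_ball 0.78 [174.6, 255.3, 211.4, 290.2] 917 [0.381 0.116 0.03 ]
thread_cone 0.88 [324.1, 118.8, 352.5, 150.6] 596 [ 0.744 -0.247  0.03 ]
mint_scissors 0.64 [241.2, 271.7, 291.1, 285.9] 198 [ 0.377 -0.077  0.03 ]
side [ 0.129 -0.96   0.431] [ 0.399  0.85  -0.345] -0.10131972300626149 510.4280058054063
tub 0.73 [230.4, 174.2, 312.4, 208.1] 1948 [0.622 0.143 0.03 ]
cap 0.7 [229.5, 172.4, 315.0, 210.0] 2030 [0.622 0.142 0.03 ]
crank 0.84 [284.4, 269.7, 356.6, 318.0] 1979 [ 0.495 -0.352  0.03 ]
crank_grip 0.62 [286.6, 271.5, 358.0, 319.6] 1875 [ 0.495 -0.351  0.03 ]
cotton_ball 0.64 [161.0, 190.1, 201.4, 225.5] 1218 [0.387 0.128 0.03 ]
thread_cone 0.89 [393.7, 186.0, 425.8, 263.6] 1912 [ 0.799 -0.179  0.03 ]
mint_scissors 0.63 [185.5, 240.1, 211.3, 270.2] 373 [ 0.364 -0.114  0.03 ]
tape_roll 0.56 [184.5, 226.2, 200.9, 241.4] 186 [ 0.371 -0.021  0.03 ]
```

View pics/top0.png

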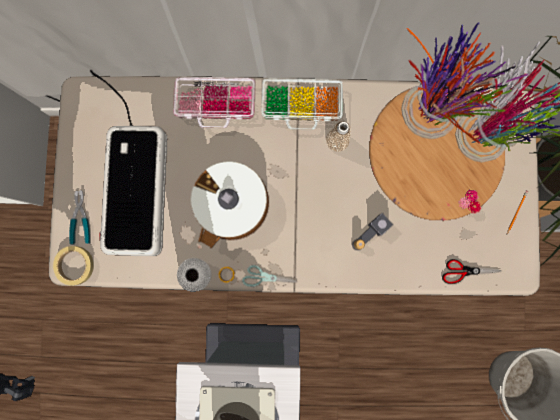

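View pics/side0.png

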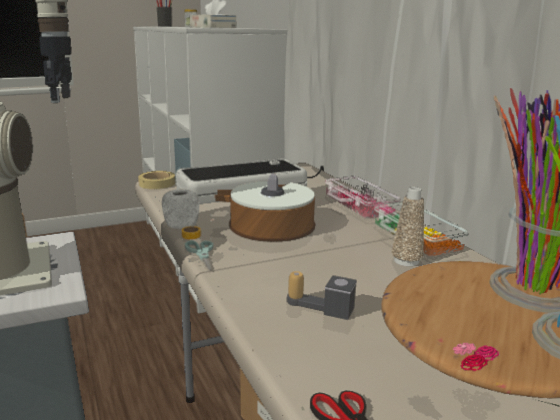

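The top view shows the tub centre near (229,198), the opening at about (205,180), the lip at about (207,240), the crank hub at (380,222) and the grip at (359,245). The side view agrees: the crank lies on the near right of the tub with its grip toward the robot.

```bash
python3 - <<'E'
from h import *
c=camera("top")
for n,u,v,z in [("hubtop",380,222,.052),("griptop",359,245,.052),("lip",207,240,.07),("open",205,180,.077),("shafttop",227,198,.12)]:
    print(n,at_z(c,u,v,z).round(4))
im=c["image"]; m=(im.min(2)>165).astype(np.uint8); m[:155]=0;m[245:]=0;m[:,:185]=0;m[:,275:]=0
cs=max(cv2.findContours(m,0,1)[0],key=cv2.contourArea)[:,0]
h=cv2.convexHull(cs)[:,0].astype(float)
W=np.array([at_z(c,u,v,.077)[:2] for u,v in h])
x=np.linalg.lstsq(np.c_[2*W,np.ones(len(W))],(W**2).sum(1),rcond=None)[0]
print("cap",x[:2],np.sqrt(x[2]+x[:2]@x[:2]))
e=cv2.resize(im[140:265,170:280],None,fx=4,fy=4,interpolation=2)
f=cv2.resize(im[200:265,340:410],None,fx=5,fy=5,interpolation=2)
o=np.zeros((500,790,3),np.uint8);o[:,:440]=e;o[:325,440:790]=f
save(c,"crops",o)
w=camera("wrist");print("wrist cam",ray(w,280,210)[0],w["K"][0,0],get_obs()["eef_pos"],get_obs()["tool_rot"]);print(w["view"].round(3))
E
```

```text
hubtop [ 0.5227 -0.3512  0.052 ]
griptop [ 0.464  -0.2988  0.052 ]
lip [0.4672 0.0784 0.07  ]
open [0.6154 0.0878 0.077 ]
shafttop [0.5667 0.0267 0.12  ]
cap [0.57055158 0.02814058] 0.09269894045845017
wrist cam [0.09261691 0.49782695 0.37426532] 309.8320404237543 [0.16381605 0.47240384 0.23131759] [ 1.66130863e-01  9.86103715e-01  4.11338199e-06 -3.97326126e-06]
[[ 0.328  0.945  0.001 -0.501]
 [ 0.902 -0.313  0.296 -0.038]
 [ 0.28  -0.096 -0.955  0.379]
 [ 0.     0.     0.     1.   ]]
```

View pics/crops.png

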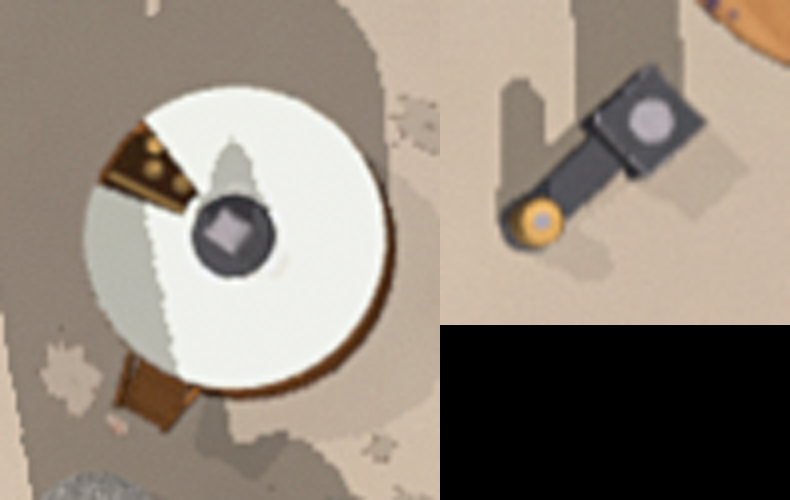

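```bash
python3 - <<'E'
from h import *
c=camera("top")
L=lambda x,y,z:at_z(c,170+x/4,140+y/4,z)[:2]
R=lambda x,y,z:at_z(c,340+(x-440)/5,200+y/5,z)[:2]
C=np.array([.5705,.0281]);ang=lambda d:np.degrees(np.arctan2(d[1],d[0])).round(1)
for x,y in((143,122),(100,182)):d=L(x,y,.077)-C;print("open",ang(d),np.hypot(*d))
for x,y in((118,403),(165,430)):d=L(x,y,.06)-C;print("lip",ang(d),np.hypot(*d))
print("shaft top",L(228,231,.12),"collar",L(234,235,.086))
h,g=R(653,118,.052),R(542,221,.052);print(h,g,ang(g-h),np.hypot(*(g-h)))
E
```

```text
open 40.5 0.09043548228813757
open 70.0 0.08947993174287966
lip 146.2 0.12671485427611598
lip 161.5 0.12790269017129913
shaft top [0.56731606 0.02669846] collar [0.56885575 0.02674203]
[ 0.51881343 -0.35777789] [ 0.46608239 -0.30229289] 133.5 0.07654507294061959
```

Emit:
drive_tool:
  increments:
    - [[15,-38,2],[0,0,-6],1]
    - [[15,-38,2],[0,0,-6],1]
    - [[15,-38,2],[0,0,-6],1]
    - [[15,-38,2],[0,0,-5],1]
    - [[15,-38,2],[0,0,0],1]
    - [[15,-38,2],[0,0,0],1]
    - [[15,-38,0],[0,0,0],1]
    - [[15,-38,0],[0,0,0],1]

```text
clock: 1.72
eef_pos: [0.2841, 0.1668, 0.2437]
tool_rot: [0.359, 0.933, 0.001, 0.001]
ft_force: [1.6, -0.5, -0.2]
grip_width: 0.0853
grasp_force: 0.0
```

Emit:
drive_tool:
  increments:
    - [[15,-38,0],[0,0,0],1]
    - [[15,-38,0],[0,0,0],1]
    - [[15,-38,0],[0,0,0],1]
    - [[15,-38,0],[0,0,0],1]
    - [[15,-38,0],[0,0,0],1]
    - [[15,-38,0],[0,0,0],1]
    - [[15,-38,0],[0,0,0],1]
    - [[15,-38,0],[0,0,0],1]

```text
clock: 2.38
eef_pos: [0.4041, -0.1379, 0.2436]
tool_rot: [0.36, 0.933, 0.0, 0.0]
ft_force: [1.8, 0.8, -0.0]
grip_width: 0.0856
grasp_force: 0.0
```

Emit:
drive_tool:
  increments:
    - [[19,-36,-4],[0,0,-2],1]
    - [[19,-36,-4],[0,0,-2],1]
    - [[19,-36,-4],[0,0,0],1]
    - [[19,-36,-4],[0,0,0],1]
    - [[19,-36,-4],[0,0,0],1]
    - [[19,-36,-4],[0,0,0],1]
    - [[0,0,0],[0,0,0],1]

```text
clock: 2.97
eef_pos: [0.5194, -0.3575, 0.2135]
tool_rot: [0.394, 0.919, -0.0, -0.002]
ft_force: [-0.3, 0.8, -1.3]
grip_width: 0.0858
grasp_force: 0.0
```

```bash
python3 - <<'E'
from h import *
c=camera("wrist");save(c,"w1");o=get_obs();print(o["eef_pos"],o["tool_rot"],o["joint_pos"])
print("tcp shadow px",proj(c,[o["eef_pos"],[*o["eef_pos"][:2],.052]]))
for r in silhouettes("crank",c)[:2]: print(r["conf"],r["bbox"])
E
```

```text
[ 0.51805707 -0.35448508  0.21475475] [ 3.93326482e-01  9.19395388e-01  3.40559375e-04 -2.50680992e-03] [-5.99934751e-01  5.11917577e-01  3.60544977e-01  1.42447410e+00
 -3.06727813e-04  2.08562582e-01]
tcp shadow px [[284.70766056 264.94779525]
 [284.38382125 190.63583678]]
0.71 [264.0, 98.9, 306.9, 212.8]
0.42 [492.0, 0.0, 560.0, 54.9]
```

View pics/w1.png

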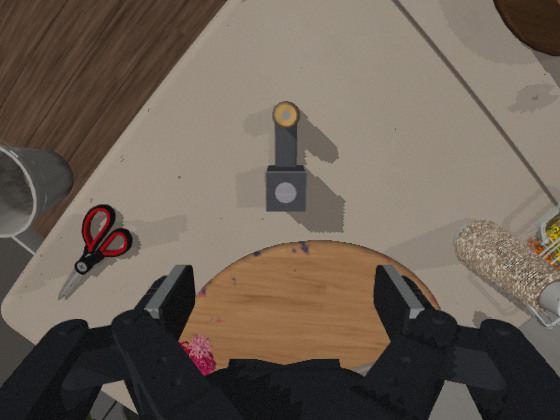

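```bash
python3 - <<'E'
from h import *
c=camera("wrist");o=get_obs();print(o["eef_pos"],np.linalg.norm(o["joint_vel"]))
h,g=at_z(c,286,192,.052),at_z(c,286,114,.052);d=(g-h)[:2];print(h,g,np.hypot(*d),np.degrees(np.arctan2(d[1],d[0])))
q=o["tool_rot"];print("tool x yaw",np.degrees(2*np.arctan2(q[1],q[0])))
# hub: dark square around
im=c["image"].astype(int);m=(im.max(2)<95).astype(np.uint8)
E
python3 - <<'E'
import sys;sys.path.insert(0,".")
from h import *
c=camera("wrist");r=silhouettes("crank",c)[0]["region"]
hub=r.copy();hub[:170]=0
rc=cv2.minAreaRect(np.argwhere(hub)[:,::-1].astype(np.float32));print(rc)
for b in cv2.boxPoints(rc):print(at_z(c,*b,.052)[:2])
E
```

```text
[ 0.51735686 -0.35158744  0.21795767] 0.06726501636004817
[ 0.51881752 -0.34968367  0.052     ] [ 0.46585326 -0.29455435  0.052     ] 0.07644903387198022 133.85255418884265
tool x yaw 133.83405902045155
((282.5, 193.0), (46.0, 41.0), 90.0)
[ 0.48602814 -0.34934911]
[ 0.51575321 -0.32084486]
[ 0.55001467 -0.3553081 ]
[ 0.51895537 -0.38508486]
```

```bash
cat > crank.py <<'E'
from h import *
for k in range(3):
    c=camera("wrist");o=get_obs()
    im=c["image"].astype(int);r=silhouettes("crank",c)
    r=r[0]["region"]
    R=cv2.dilate(r.astype(np.uint8),np.ones((5,5)))>0
    disc=R&(im.min(2)>120)&(abs(im[...,0]-im[...,2])<30)
    n,l,s,ce=cv2.connectedComponentsWithStats(disc.astype(np.uint8));i=1+np.argmax(s[1:,4])
    gold=R&(im[...,0]-im[...,2]>40)
    n,l,s2,cg=cv2.connectedComponentsWithStats(gold.astype(np.uint8));j=1+np.argmax(s2[1:,4])
    gb=s2[j];g_px=[gb[0]+gb[2]/2,gb[1]+gb[3]/2]
    h=at_z(c,*ce[i],.052);g=at_z(c,*g_px,.05);d=(g-h)[:2]
    print(o["eef_pos"].round(4),ce[i],s[i],g_px,h[:2].round(4),np.hypot(*d).round(4),np.degrees(np.arctan2(d[1],d[0])).round(2),np.linalg.norm(o["joint_vel"]).round(3))
E
python3 crank.py
```

```text
[ 0.5177 -0.3505  0.2206] [281.58131488 196.12110727] [272 187  20  19 289] [np.float64(282.0), np.float64(121.0)] [ 0.5199 -0.3551] 0.0752 133.48 0.013
[ 0.5178 -0.3505  0.221 ] [281.25259516 195.61245675] [272 186  20  20 289] [np.float64(282.0), np.float64(120.5)] [ 0.5198 -0.3551] 0.0753 133.25 0.004
[ 0.5179 -0.3508  0.2207] [281.31034483 195.49310345] [272 186  20  20 290] [np.float64(282.0), np.float64(120.0)] [ 0.5199 -0.3551] 0.0756 133.3 0.01
```

Emit:
drive_tool:
  increments:
    - [[2,-4,-30],[0,0,0],1]
    - [[0,0,-35],[0,0,0],1]
    - [[0,0,-35],[0,0,0],1]
    - [[0,0,-35],[0,0,0],1]
    - [[0,0,-30],[0,0,0],1]
    - [[0,0,-20],[0,0,0],1]
    - [[0,0,-15],[0,0,0],1]
    - [[0,0,0],[0,0,0],1]

```text
clock: 4.18
eef_pos: [0.5172, -0.3535, 0.0154]
tool_rot: [0.392, 0.92, 0.001, -0.004]
ft_force: [0.3, -0.2, -0.2]
grip_width: 0.0859
grasp_force: 0.0
```

Emit:
drive_tool:
  increments:
    - [[0,0,0],[0,0,0],1]
    - [[0,0,0],[0,0,0],0]
    - [[0,0,0],[0,0,0],0]
    - [[0,0,0],[0,0,0],0]
    - [[0,0,0],[0,0,0],0]
    - [[0,0,0],[0,0,0],0]
    - [[0,0,0],[0,0,0],0]
    - [[0,0,0],[0,0,0],0]

```text
clock: 4.85
eef_pos: [0.5207, -0.3564, 0.021]
tool_rot: [0.392, 0.92, -0.0, 0.002]
ft_force: [-0.3, -0.0, 5.8]
grip_width: 0.0393
grasp_force: 62.0
```

Emit:
drive_tool:
  increments:
    - [[0,0,15],[0,0,0],0]
    - [[0,0,30],[0,0,0],0]
    - [[0,0,30],[0,0,0],0]
    - [[0,0,30],[0,0,0],0]
    - [[0,0,30],[0,0,0],0]
    - [[0,0,25],[0,0,0],0]
    - [[0,20,10],[0,0,0],0]
    - [[5,30,0],[0,0,3],0]

```text
clock: 5.52
eef_pos: [0.5254, -0.3084, 0.1924]
tool_rot: [0.369, 0.929, -0.001, 0.003]
ft_force: [1.3, -0.0, -3.6]
grip_width: 0.0388
grasp_force: 61.3
```

Emit:
drive_tool:
  increments:
    - [[6,35,0],[0,0,3],0]
    - [[6,35,0],[0,0,3],0]
    - [[6,35,0],[0,0,3],0]
    - [[6,35,0],[0,0,0],0]
    - [[6,35,0],[0,0,0],0]
    - [[6,30,0],[0,0,0],0]
    - [[4,20,0],[0,0,0],0]
    - [[0,0,0],[0,0,0],0]

```text
clock: 6.18
eef_pos: [0.5647, -0.0759, 0.1884]
tool_rot: [0.291, 0.957, 0.001, -0.001]
ft_force: [0.1, -0.3, -3.7]
grip_width: 0.0392
grasp_force: 61.3
```

```bash
python3 - <<'E'
from h import *
for n in("wrist","top"):
    c=camera(n);save(c,n+"2");
    if n=="wrist":np.savez("w2",**{k:c[k] for k in("K","k1","view")})
    o=get_obs();print(o["eef_pos"],o["tool_rot"],o["ft_force"],o["joint_pos"],o["grip_width"])
E
```

```text
[ 0.56441361 -0.07813379  0.18839049] [ 2.91420358e-01  9.56594528e-01 -6.30566987e-05 -1.03900502e-03] [-0.05219543 -0.60348778 -2.49719717] [-1.37667158e-01  4.01013602e-01  1.18111408e-01  1.28996609e+00
  2.02510429e-04  4.53755580e-01] 0.039062685394083856
[ 0.56425157 -0.07956347  0.18844728] [ 2.92326549e-01  9.56318002e-01 -3.86040604e-04 -9.58591597e-04] [-0.03631362  0.17023793 -4.57013879] [-1.39836829e-01  4.01011029e-01  1.18257798e-01  1.29005734e+00
 -4.63180622e-04  4.53481471e-01] 0.038993096987160074
```

View pics/wrist2.png

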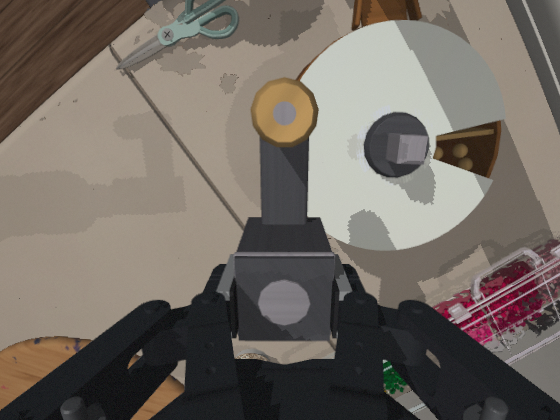

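The wrist view shows the crank upright in the fingers: hub disc at (284,300), grip at (284,112). The cap is fully visible with its collar at about (396,146), the shaft top at about (414,150), and the opening toward (470,150). The lip is at the top, around (385,12).

```bash
cat > cap.py <<'E'
from h import *
from scipy.optimize import minimize
import sys
def capfit(c,C0,a0,ex=None):
    """fit centre & opening angle by white-mask edge; cap white: low chroma & bright"""
    im=c["image"].astype(int);m=((im.min(2)>140)&(im[...,0]-im[...,2]<14))
    m=cv2.morphologyEx(m.astype(np.uint8),cv2.MORPH_OPEN,np.ones((3,3)))
    S=cv2.GaussianBlur(m.astype(np.float32),(0,0),1.0)
    def samp(P):
        p=proj(c,P).astype(np.float32);return cv2.remap(S,p[None,:,0],p[None,:,1],1)[0]
    def cost(x):
        C=x[:2];a=x[2];t=np.radians(np.arange(0,360,3));t=t[abs((t-a+np.pi)%(2*np.pi)-np.pi)>np.radians(22)]
        E=lambda r,t:np.c_[C[0]+r*np.cos(t),C[1]+r*np.sin(t),np.full(len(t),.077)]
        s=(samp(E(.091,t))-samp(E(.095,t))).sum()
        rr=np.linspace(.045,.085,20);w=np.radians(16)
        for sg in(1,-1):
            al=a+sg*w;n=np.array([-np.sin(al),np.cos(al)])*sg
            for k,d in((1,.002),(-1,-.002)):
                P=np.c_[C[0]+rr*np.cos(al)+n[0]*d,C[1]+rr*np.sin(al)+n[1]*d,np.full(20,.077)];s+=k*samp(P).sum()
        return -s
    best=None
    for da in np.radians([-8,-4,0,4,8]):
        r=minimize(cost,[*C0,a0+da],method="Nelder-Mead",options=dict(initial_simplex=[[C0[0],C0[1],a0+da],[C0[0]+.006,C0[1],a0+da],[C0[0],C0[1]+.006,a0+da],[C0[0],C0[1],a0+da+.08]]))
        if best is None or r.fun<best.fun:best=r
    return best.x[:2],np.degrees(best.x[2]),best.fun
if __name__=="__main__":
    c=camera("wrist");o=get_obs();print(o["eef_pos"].round(4))
    q=o["tool_rot"];print("toolx yaw",np.degrees(2*np.arctan2(q[1],q[0])))
    C,a,f=capfit(c,[.57,.028],np.radians(55));print("cap wrist",C,a,f)
    t=camera("top");print("cap top",capfit(t,[.57,.028],np.radians(55)))
    im=c["image"].astype(int)
    disc=(im.min(2)>120)&(abs(im[...,0]-im[...,2])<30);disc[:270]=0;disc[340:]=0;disc[:,:240]=0;disc[:,330:]=0
    n,l,s,ce=cv2.connectedComponentsWithStats(disc.astype(np.uint8));i=1+np.argmax(s[1:,4])
    zt=o["eef_pos"][2]-.021+.052
    h=at_z(c,*ce[i],zt);print("hub disc",ce[i],s[i],h,"minus tcp",h-o["eef_pos"])
    g=at_z(c,284.5,112,zt);d=(g-h)[:2];print(np.hypot(*d),"crank yaw",np.degrees(np.arctan2(d[1],d[0])))
    A=np.array([*C,0]);ov=c["image"].copy()
    for z,s in((.12,.0055),(.086,.01)):
        t=np.radians(a+45+np.array([0,90,180,270]));P=np.c_[C[0]+s*2**.5*np.cos(t),C[1]+s*2**.5*np.sin(t),np.full(4,z)]
        cv2.polylines(ov,[proj(c,P).round().astype(int)],True,(255,0,0))
    t=np.radians(np.arange(0,360,5))
    for r,z in((.093,.077),(.024,.086)):cv2.polylines(ov,[proj(c,np.c_[C[0]+r*np.cos(t),C[1]+r*np.sin(t),np.full(72,z)]).round().astype(int)],True,(255,0,0))
    for b in(a-16,a+16):
        P=[[C[0]+r*np.cos(np.radians(b)),C[1]+r*np.sin(np.radians(b)),.077] for r in(.034,.093)];cv2.polylines(ov,[proj(c,P).round().astype(int)],True,(0,0,255))
    save(c,sys.argv[1],cv2.resize(ov[0:270,290:560],None,fx=2.2,fy=2.2))
E
python3 cap.py cap2
```

```text
[ 0.5642 -0.0805  0.1886]
toolx yaw 145.91097839938936
cap wrist [0.57204643 0.03039121] 54.21325225510585 -63.36988067626953
cap top (array([0.57035977, 0.0276232 ]), np.float64(55.73894609692328), np.float64(-41.868038177490234))
hub disc [281.40196078 300.66013072] [ 259  281   50   39 1224] [ 0.56273828 -0.07887284  0.21958282] minus tcp [-0.00149537  0.00163052  0.031     ]
0.07510632815022414 crank yaw 145.03630256556414
```

View pics/cap2.png

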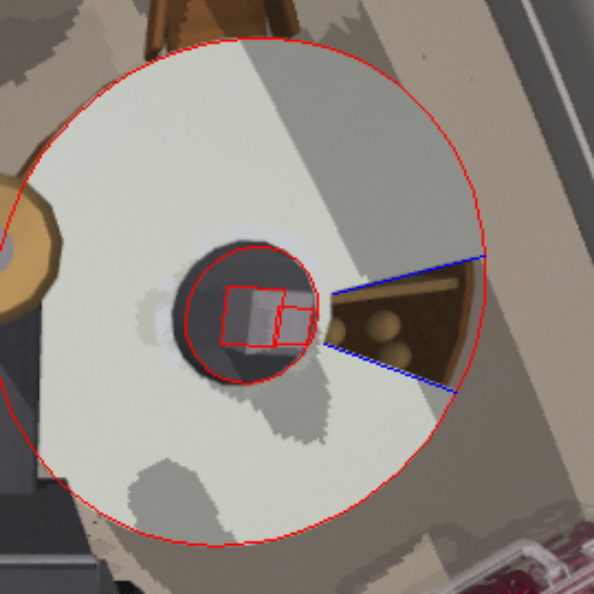

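Emit:
drive_tool:
  increments:
    - [[2,25,0],[0,0,0],0]
    - [[3,33,0],[0,0,0],0]
    - [[2,30,0],[0,0,0],0]
    - [[2,21,0],[0,0,0],0]
    - [[0,0,0],[0,0,0],0]
    - [[0,0,0],[0,0,0],0]
    - [[0,0,0],[0,0,0],0]
    - [[0,0,0],[0,0,0],0]

```text
clock: 7.05
eef_pos: [0.5737, 0.0268, 0.1892]
tool_rot: [0.294, 0.956, -0.0, -0.0]
ft_force: [0.1, -0.5, -3.3]
grip_width: 0.0389
grasp_force: 61.7
```

```bash
python3 - <<'E'
from h import *
from cap import capfit
c=camera("wrist");o=get_obs();print(o["eef_pos"].round(4),np.linalg.norm(o["joint_vel"]))
q=o["tool_rot"];print("toolx yaw",np.degrees(2*np.arctan2(q[1],q[0])))
print(capfit(c,[.571,.029],np.radians(55)))
im=c["image"].astype(int)
disc=(im.min(2)>120)&(abs(im[...,0]-im[...,2])<30);disc[:270]=0;disc[340:]=0;disc[:,:240]=0;disc[:,330:]=0
n,l,s,ce=cv2.connectedComponentsWithStats(disc.astype(np.uint8));i=1+np.argmax(s[1:,4])
print("hub",ce[i],s[i],at_z(c,*ce[i],o["eef_pos"][2]+.031))
s=camera("side");p=proj(s,[[.5712,.029,z] for z in(.12,.086)]);x,y=p[0].astype(int);print(p)
a=cv2.resize(s["image"][y-60:y+50,x-60:x+60],None,fx=3,fy=3,interpolation=2)
b=cv2.resize(c["image"],(440,330));out=np.zeros((330,800,3),np.uint8);out[:,:360]=a;out[:,360:]=b;save(s,"over",out)
E
```

```text
[0.5737 0.0268 0.1892] 0.0034141481397103367
toolx yaw 145.7415563304213
(array([0.57194184, 0.02959225]), np.float64(55.001110393769835), np.float64(-100.2421875))
hub [283.66884661 301.96195006] [ 259  281   51   44 1682] [0.57321104 0.02789391 0.22020506]
[[271.96769509 173.14154627]
 [271.73676823 187.85765539]]
```

View pics/over.png

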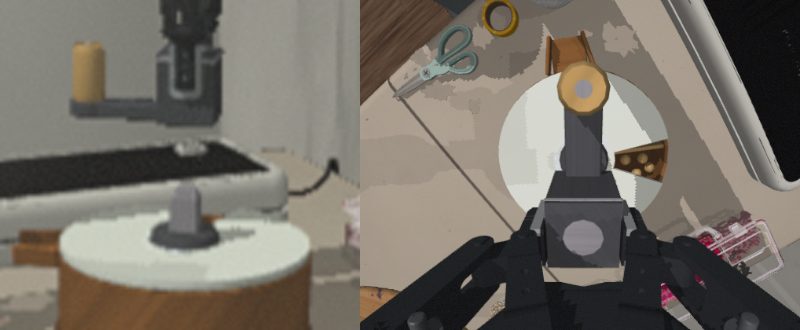

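The hub hangs straight above the shaft (side crop: hub centre x≈189, shaft x≈186), and the wrist view confirms this to within about 2 mm.

Emit:
drive_tool:
  increments:
    - [[-1.5,0.7,-20],[0,0,-0.5],0]
    - [[0,0,-15],[0,0,0],0]
    - [[0,0,-12],[0,0,0],0]
    - [[0,0,-6],[0,0,0],0]
    - [[0,0,-2],[0,0,0],0]
    - [[0,0,-2],[0,0,0],0]
    - [[0,0,-2],[0,0,0],0]
    - [[0,0,0],[0,0,0],0]

```text
clock: 7.82
eef_pos: [0.5727, 0.029, 0.1307]
tool_rot: [0.298, 0.955, 0.0, 0.0]
ft_force: [0.1, 0.3, -3.4]
grip_width: 0.0392
grasp_force: 61.7
```

Emit:
drive_tool:
  increments:
    - [[0,0,-1],[0,0,0],0]
    - [[0,0,-1],[0,0,0],0]
    - [[0,0,-1],[0,0,0],0]
    - [[0,0,0],[0,0,0],0]
    - [[0,0,0],[0,0,0],0]

```text
clock: 8.23
eef_pos: [0.5723, 0.0291, 0.1273]
tool_rot: [0.298, 0.955, -0.0, 0.0]
ft_force: [0.1, -0.2, -3.4]
grip_width: 0.039
grasp_force: 61.7
```

Emit:
drive_tool:
  increments:
    - [[0,0,-3],[0,0,0],0]
    - [[0,0,-3],[0,0,0],0]
    - [[0,0,-3],[0,0,0],0]
    - [[0,0,0],[0,0,0],0]
    - [[0,0,0],[0,0,0],0]

```text
clock: 8.65
eef_pos: [0.572, 0.0291, 0.1178]
tool_rot: [0.298, 0.955, -0.0, -0.0]
ft_force: [0.3, -0.0, -2.9]
grip_width: 0.0393
grasp_force: 61.7
```

Emit:
drive_tool:
  increments:
    - [[0,0,-3],[0,0,0],0]
    - [[0,0,-3],[0,0,0],0]
    - [[0,0,-2],[0,0,0],0]
    - [[0,0,-2],[0,0,0],0]
    - [[0,0,0],[0,0,0],0]
    - [[0,0,0],[0,0,0],0]

```text
clock: 9.15
eef_pos: [0.5721, 0.0291, 0.1081]
tool_rot: [0.298, 0.955, -0.0, -0.0]
ft_force: [-0.2, 0.7, -3.7]
grip_width: 0.0391
grasp_force: 61.7
```

Emit:
drive_tool:
  increments:
    - [[0,0,-1],[0,0,0],0]
    - [[0,0,0],[0,0,0],0]
    - [[0,0,-1],[0,0,0],0]
    - [[0,0,0],[0,0,0],0]
    - [[0,0,0],[0,0,0],0]

```text
clock: 9.57
eef_pos: [0.5725, 0.0291, 0.107]
tool_rot: [0.298, 0.955, 0.0, 0.0]
ft_force: [-1.9, 0.3, 2.0]
grip_width: 0.0394
grasp_force: 62.1
```

Emit:
drive_tool:
  increments:
    - [[0,0.1,0],[0,0,2],0]
    - [[0,0.1,0],[0,0,4],0]
    - [[0,0.1,0],[0,0,5],0]
    - [[0,0.1,0],[0,0,5],0]
    - [[0,0.1,0],[0,0,5],0]
    - [[0,0.1,0],[0,0,5],0]
    - [[0,0.1,0],[0,0,4],0]
    - [[0,0,0],[0,0,0],0]

```text
clock: 10.23
eef_pos: [0.5725, 0.0291, 0.107]
tool_rot: [0.04, 0.999, -0.001, 0.001]
ft_force: [-1.0, -2.8, 3.3]
grip_width: 0.039
grasp_force: 62.4
```

```bash
python3 - <<'E'
from h import *
from cap import capfit
c=camera("wrist");o=get_obs();print(o["eef_pos"].round(4),o["joint_pos"],o["ft_force"],o["ft_torque"])
q=o["tool_rot"];print("toolx yaw",np.degrees(2*np.arctan2(q[1],q[0])))
print(capfit(c,[.571,.029],np.radians(88)))
b=cv2.resize(c["image"],(400,300));t=camera("top");print(capfit(t,[.5705,.0276],np.radians(88)))
e=cv2.resize(t["image"][140:265,170:280],(400,450),interpolation=2);out=np.zeros((450,800,3),np.uint8);out[:300,:400]=b;out[:,400:]=e;save(c,"turn1",out)
E
```

```text
[0.5726 0.0291 0.107 ] [ 0.05147917  0.463061   -0.00695324  1.09986189 -0.00124476  0.13404492] [-1.68346471 -2.88589833  4.6859257 ] [-0.52154953  0.39797393  0.03397785]
toolx yaw 175.26929796195364
(array([0.57128141, 0.02958902]), np.float64(77.40052245323733), np.float64(-78.81393432617188))
(array([0.57053232, 0.03091009]), np.float64(80.47129475362043), np.float64(-30.273279190063477))
```

View pics/turn1.png

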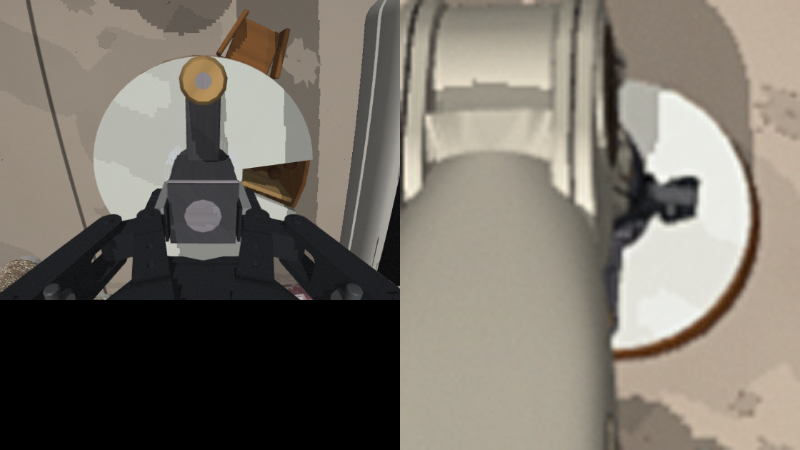

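Emit:
drive_tool:
  increments:
    - [[0,0.1,0],[0,0,3],0]
    - [[0,0.1,0],[0,0,5],0]
    - [[0,0.1,0],[0,0,5],0]
    - [[0,0.1,0],[0,0,5],0]
    - [[0,0.1,0],[0,0,5],0]
    - [[0,0.1,0],[0,0,5],0]
    - [[0,0.1,0],[0,0,5],0]
    - [[0,0.1,0],[0,0,5],0]

```text
clock: 11.0
eef_pos: [0.5724, 0.0299, 0.107]
tool_rot: [-0.288, 0.958, -0.001, 0.0]
ft_force: [-2.6, -3.0, 4.8]
grip_width: 0.0392
grasp_force: 62.6
```

Emit:
drive_tool:
  increments:
    - [[0,0.1,0],[0,0,5],0]
    - [[0,0.1,0],[0,0,5],0]
    - [[0,0.1,0],[0,0,5],0]
    - [[0,0.1,0],[0,0,5],0]
    - [[0,0.1,0],[0,0,5],0]
    - [[0,0.1,0],[0,0,5],0]
    - [[0,0,0],[0,0,0],0]
    - [[0,0,0],[0,0,0],0]

```text
clock: 11.67
eef_pos: [0.5719, 0.0303, 0.107]
tool_rot: [-0.524, 0.851, -0.001, -0.001]
ft_force: [-3.6, -3.6, 5.3]
grip_width: 0.0394
grasp_force: 62.7
```

```bash
python3 - <<'E'
from h import *
from cap import capfit
c=camera("wrist");o=get_obs();print(o["eef_pos"].round(4),o["joint_pos"],o["ft_force"],o["ft_torque"])
q=o["tool_rot"];print("toolx yaw",np.degrees(2*np.arctan2(q[1],q[0])))
C,a,f=capfit(c,[.571,.0295],np.radians(147));print(C,a,f)
# overlay lip outline for yaw hypothesis 154 (red): cheeks +-20mm from r .095 to .128 at z .076
ov=c["image"].copy();y=np.radians(154);R=np.array([[np.cos(y),-np.sin(y)],[np.sin(y),np.cos(y)]])
for s in(-.02,.02):
    P=np.array([[r,s] for r in(.06,.128)])@R.T+[.571,.0295];cv2.polylines(ov,[proj(c,np.c_[P,[.076]*2]).round().astype(int)],False,(255,0,0))
for b in(a-16,a+16):
    P=[[C[0]+r*np.cos(np.radians(b)),C[1]+r*np.sin(np.radians(b)),.077] for r in(.034,.093)];cv2.polylines(ov,[proj(c,P).round().astype(int)],True,(0,0,255))
save(c,"turn2",ov)
E
```

```text
[0.572  0.0303 0.107 ] [ 0.05377343  0.46294501 -0.00708014  1.10108491 -0.0016186  -1.05028896] [-2.65144796 -3.79452358  6.06672926] [-0.74068674  0.86120086  0.12087572]
toolx yaw 243.25812970677146
[0.57097181 0.02943253] 145.64442361824615 -100.54308319091797
```

View pics/turn2.png

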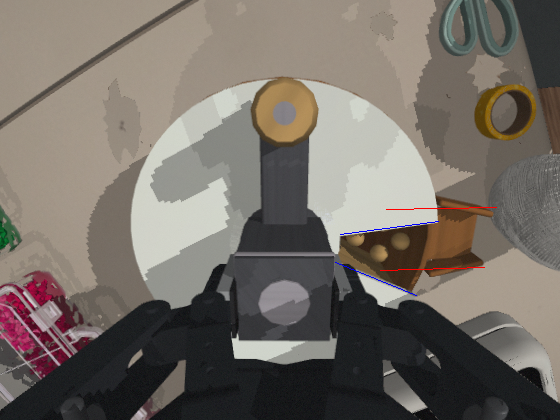

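Blue marks the opening, about 145.6°. Red marks the assumed lip (154°), which matches the lip's cheeks at about (437,197)–(424,272). About 8° more is needed.

Emit:
drive_tool:
  increments:
    - [[0,0.1,0],[0,0,4],0]
    - [[0,0.1,0],[0,0,4],0]
    - [[0,0,0],[0,0,0.5],0]
    - [[0,0,0],[0,0,0],0]
    - [[0,0,0],[0,0,0],0]
    - [[0,0,0],[0,0,0],0]
    - [[0,0,0],[0,0,0],0]

```text
clock: 12.3
eef_pos: [0.5718, 0.0304, 0.107]
tool_rot: [-0.586, 0.81, -0.001, -0.001]
ft_force: [-3.0, -3.2, 6.1]
grip_width: 0.039
grasp_force: 62.8
```

```bash
python3 - <<'E'
from h import *
from cap import capfit
c=camera("wrist");o=get_obs()
print(capfit(c,[.571,.0295],np.radians(154)),o["eef_pos"],o["ft_force"],o["tool_rot"])
E
```

```text
(array([0.57133315, 0.0292225 ]), np.float64(153.55224707704684), np.float64(-100.23214721679688)) [0.57180423 0.03036266 0.10705584] [-4.09270247 -4.57118901  6.16826205] [-5.85930971e-01  8.10360391e-01 -6.17187370e-04 -7.43081156e-04]
```

Emit:
drive_tool:
  increments:
    - [[-0.4,-0.5,0],[0,0,-2],0]
    - [[0,0,1],[0,0,-2],0]
    - [[0,0,3],[0,0,0],0]
    - [[0,0,4],[0,0,0],0]
    - [[0,0,4],[0,0,0],0]
    - [[0,0,4],[0,0,0],0]
    - [[0,0,5],[0,0,0],0]
    - [[0,0,0],[0,0,0],0]

```text
clock: 13.02
eef_pos: [0.5722, 0.0309, 0.1285]
tool_rot: [-0.558, 0.83, -0.0, 0.0]
ft_force: [-0.8, -1.1, -2.1]
grip_width: 0.0391
grasp_force: 61.6
```

Emit:
drive_tool:
  increments:
    - [[0,0,6],[0,0,0],0]
    - [[0,0,8],[0,0,0],0]
    - [[0,0,12],[0,0,0],0]
    - [[0,0,15],[0,0,0],0]
    - [[0,0,15],[0,0,0],0]
    - [[0,0,0],[0,0,0],0]
    - [[0,0,0],[0,0,0],0]

```text
clock: 13.6
eef_pos: [0.573, 0.0312, 0.1848]
tool_rot: [-0.558, 0.83, -0.001, 0.002]
ft_force: [-0.2, 0.1, -3.6]
grip_width: 0.0394
grasp_force: 61.7
```

```bash
python3 - <<'E'
from h import *
from cap import capfit
c=camera("wrist");o=get_obs()
print(capfit(c,[.571,.0295],np.radians(154)),o["eef_pos"],o["ft_force"],o["tool_rot"])
E
```

```text
(array([0.57171098, 0.0299555 ]), np.float64(154.34221640825626), np.float64(-102.74565124511719)) [0.57212445 0.03109877 0.18351223] [-0.06470925  0.01465126 -4.25530833] [-5.58372415e-01  8.29590245e-01 -1.53926834e-04  4.98049445e-04]
```

Emit:
drive_tool:
  increments:
    - [[-2,-20,0],[0,0,0],0]
    - [[-3,-36,0],[0,0,0],0]
    - [[-3,-38,0],[0,0,0],0]
    - [[-3,-38,0],[0,0,0],0]
    - [[-3,-38,0],[0,0,0],0]
    - [[-3,-38,0],[0,0,0],0]
    - [[-3,-36,0],[0,0,0],0]
    - [[-2,-24,0],[0,0,0],0]

```text
clock: 14.32
eef_pos: [0.5485, -0.2403, 0.1817]
tool_rot: [-0.557, 0.83, 0.001, -0.001]
ft_force: [0.6, -0.6, -2.6]
grip_width: 0.0392
grasp_force: 61.7
```

Emit:
drive_tool:
  increments:
    - [[0,0,-20],[0,0,0],0]
    - [[0,0,-30],[0,0,0],0]
    - [[0,0,-30],[0,0,0],0]
    - [[0,0,-30],[0,0,0],0]
    - [[0,0,-22],[0,0,0],0]
    - [[0,0,-12],[0,0,0],0]
    - [[0,0,-6],[0,0,0],0]
    - [[0,0,0],[0,0,0],0]

```text
clock: 14.98
eef_pos: [0.5479, -0.2362, 0.0305]
tool_rot: [-0.558, 0.83, 0.002, -0.001]
ft_force: [0.4, 0.1, -3.2]
grip_width: 0.0389
grasp_force: 61.6
```

Emit:
drive_tool:
  increments:
    - [[0,0,0],[0,0,0],0]
    - [[0,0,-2],[0,0,0],0]
    - [[0,0,-2],[0,0,0],0]
    - [[0,0,-1],[0,0,0],0]
    - [[0,0,0],[0,0,0],0]
    - [[0,0,0],[0,0,0],0]

```text
clock: 15.48
eef_pos: [0.5501, -0.2372, 0.0287]
tool_rot: [-0.558, 0.83, -0.0, 0.0]
ft_force: [-0.6, 1.2, -3.7]
grip_width: 0.039
grasp_force: 61.6
```

Emit:
drive_tool:
  increments:
    - [[0,0,-2],[0,0,0],0]
    - [[0,0,-2],[0,0,0],0]
    - [[0,0,-2],[0,0,0],0]
    - [[0,0,-1],[0,0,0],0]
    - [[0,0,-0.5],[0,0,0],0]
    - [[0,0,0],[0,0,0],0]
    - [[0,0,0],[0,0,0],0]

```text
clock: 16.07
eef_pos: [0.5496, -0.237, 0.021]
tool_rot: [-0.558, 0.83, 0.0, -0.0]
ft_force: [-2.5, 0.5, 1.8]
grip_width: 0.0391
grasp_force: 62.2
```

Contact with the table (about +5 N), so I'll release and rise.

Emit:
drive_tool:
  increments:
    - [[0,0,0],[0,0,0],0.3]
    - [[0,0,0],[0,0,0],0.6]
    - [[0,0,0],[0,0,0],1]
    - [[0,0,0],[0,0,0],1]
    - [[0,0,0],[0,0,0],1]
    - [[0,0,0],[0,0,0],1]
    - [[0,0,0],[0,0,0],1]
    - [[0,0,0],[0,0,0],1]

```text
clock: 16.73
eef_pos: [0.55, -0.2371, 0.0208]
tool_rot: [-0.558, 0.83, -0.0, 0.0]
ft_force: [-0.3, 0.4, -0.1]
grip_width: 0.0856
grasp_force: 0.0
```

Emit:
drive_tool:
  increments:
    - [[0,0,5],[0,0,0],1]
    - [[0,0,15],[0,0,0],1]
    - [[0,0,30],[0,0,0],1]
    - [[0,0,35],[0,0,0],1]
    - [[0,0,35],[0,0,0],1]
    - [[0,-20,30],[0,0,0],1]
    - [[0,-20,30],[0,0,0],1]
    - [[0,-20,0],[0,0,0],1]

```text
clock: 17.4
eef_pos: [0.5531, -0.2991, 0.2096]
tool_rot: [-0.559, 0.829, -0.006, 0.003]
ft_force: [1.7, -0.1, 1.0]
grip_width: 0.0857
grasp_force: 0.0
```

Emit:
drive_tool:
  increments:
    - [[0,-38,0],[0,0,0],1]
    - [[0,-38,0],[0,0,0],1]
    - [[-10,-30,0],[0,0,0],1]
    - [[0,0,0],[0,0,0],1]
    - [[0,0,0],[0,0,0],1]
    - [[0,0,0],[0,0,0],1]

```text
clock: 17.9
eef_pos: [0.5397, -0.4029, 0.2007]
tool_rot: [-0.558, 0.83, 0.0, 0.0]
ft_force: [-0.1, 1.0, 0.5]
grip_width: 0.0857
grasp_force: 0.0
```

```bash
python3 - <<'E'
from h import *
from cap import capfit
t=camera("top");print(capfit(t,[.5705,.0276],np.radians(154)))
s=camera("side")
for q in("crank","cotton_ball","thread_cone","mint_scissors","tape_roll"):
    for r in silhouettes(q,s)[:1]:print(q,round(r["conf"],2),r["bbox"])
p=proj(s,[.549,-.236,.03])[0].astype(int)
out=np.zeros((420,800,3),np.uint8)
out[:,:400]=cv2.resize(t["image"][130:290,170:420],(400,256),interpolation=2)[:256].repeat(1,0) if 0 else np.vstack([cv2.resize(t["image"][130:290,170:420],(400,256),interpolation=2),np.zeros((164,400,3),np.uint8)])
out[:,400:]=cv2.resize(s["image"][160:335,150:350],(400,420)) 
save(t,"end",out)
E
```

```text
(array([0.57017991, 0.0294358 ]), np.float64(154.2926894928141), np.float64(-73.03367614746094))
crank 0.76 [306.9, 244.6, 333.9, 298.6]
cotton_ball 0.95 [161.0, 189.9, 198.5, 226.2]
thread_cone 0.64 [397.0, 188.4, 422.9, 264.0]
mint_scissors 0.77 [185.0, 239.7, 211.7, 272.6]
tape_roll 0.46 [183.3, 226.0, 202.6, 240.9]
```

View pics/end.png

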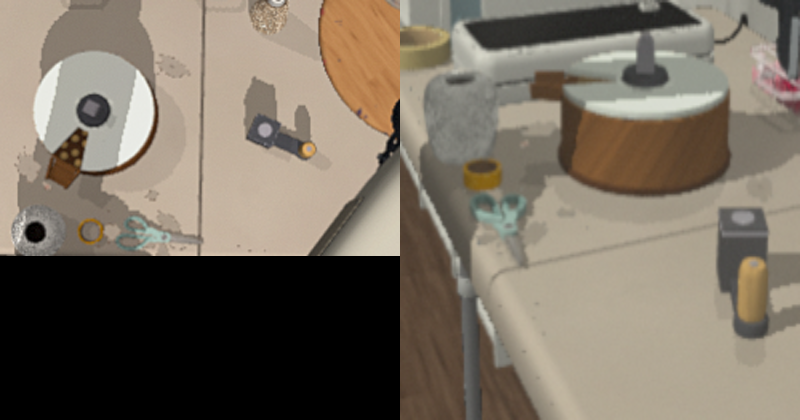

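The opening lines up with the lip at 154°, and the crank lies flat, grip up, well clear of the tub. The bystanders have not moved.

```bash
python3 -c "from workcell import *;print(job_done())"
```

```text
the job is handed in; nothing more can be done
None
```

I turned the cap with the crank until its opening lay over the lip's compartment (about 154°), then set the crank down flat, grip up, about 270 mm from the tub's axis. The job is handed in, but no verdict was returned.

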